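Take the tripped breaker off the positioner's clip rail

TASK

One of the three breakers on the service panel has tripped: its toggle leans towards the rail's lip, the others lean towards the sprung catches. Tip it up against its catch and take it off the rail without wrenching the rail's lip or disturbing the other two, set it down gently (no dropping), upright, in the empty bay of the steel tray, and let go. Leave the contactor in the tray's other bay alone.

Things in the scene. Friction and masses are not known exactly. Their poses are not given: they have to be found in the camera images.
- panel: Service panel, fixed: white plate 200 x 270 x 6 mm (x, y, z) with a clip rail along its y. Origin: centre of its underside, on the bench; z up; x points away from the robot within 0.3 rad, from the rail's lip side to its catch side. Rail top, on which the breakers stand, 12 mm above the origin. Breaker places: x = 0, y = -62, 0, +62 mm. A seated breaker can neither be pulled straight up nor slid out to +x.
- lip: Rigid aluminium lip along the rail's -x side, over the breakers' toes: 14 x 215 x 4 mm. Origin: middle of its lower inner edge (panel x = -46 mm, 11.5 mm above the rail's top); it reaches from there 14 mm to -x, where it meets an upright wall (face at x = -57 mm). More than 40 N between the tripped breaker's toe and the lip counts as wrenching; pulling up level does that.
- tripped_mid (a point): Tripped breaker, grey plastic, loose, 0.2 to 0.35 kg, at any of the three places. Point on its centre line, 36 mm above its underside; axes as the panel's while on the rail. Base block 84 x 36 x 42 mm (x, y, z); on it a nose 45 x 36 mm (x, y), from the shoulders at 42 mm up to 74 mm above the underside, with a 20 mm black toggle leaning to -x. Good grip: the nose's two faces across x.
- edge (a point): Middle of the tripped breaker's lower edge on the lip side (breaker x = -42 mm, at the underside): the edge to tip it about, +x side going up. At 4 to 8 degrees the catch lets go; at 14 to 16 the heel is clear above the catches and the toe has some 3 mm to spare below the lip. A move of 10 to 16 mm to +x, still tipped, frees the toe; an edge still bearing on the rail drags and jams there.
- toe (a point): Tip of the tripped breaker's toe, a 30 mm wide tongue 10 mm long and 5 to 10 mm above the underside, on its -x side; it reaches 6 mm under the lip.
- heel (a point): Tip of the tripped breaker's heel, a 32 mm wide tongue 7 mm long and 5 to 10 mm above the underside, on its +x side; a catch's nose lies over it, and fixed stops on either side of the catch stand 1.5 mm beyond it.
- live_a_mid (a point): A breaker of the same shape that stays on the rail, toggle leaning to +x; point as on the tripped one. It may be moved by 6 mm at most. Gap between breakers on the rail: about 26 mm.
- live_b_mid (a point): The other breaker that stays on the rail; as live_a.
- catch0 (a joint): Torsion-sprung steel catch at panel y = -62 mm, rad: 0 closed, grows to 1 as its nose swings up and away to +x; about 0.3 lets the heel pass, and it springs back by itself. Its top is 17 mm above the rail's top. Lifting the heel past a catch takes some 6 to 13 N at the heel, differing from catch to catch.
- catch1 (a joint): The same for the place at y = 0.
- catch2 (a joint): The same for the place at y = +62 mm.
- bay (a point): Centre of the floor of the steel tray's empty bay; axes as the tray's, x away from the robot within 0.3 rad. Tray fixed, on the robot's left or right, 145 x 185 mm outside (x, y), walls 30 mm high and 5 mm thick, floor 5 mm. A wall parallel to x makes two bays, each about 135 x 85 mm inside; the empty one is at +y.
- contactor_mid (a point): Black contactor 70 x 50 x 48 mm, loose, standing in the tray's other bay; point at its centre, 24 mm up. It may be moved by 15 mm at most.
Not all that is in view belongs to the job. Leave any purple, turquoise or yellow look-alike of the part that bears tripped_mid alone.

How it is judged:
By the outcome, as a careful person would: the job done as asked, in the order asked, and still so for the second after the job is handed in, with the robot touching nothing.
It also fails if it takes over 48 s, if anything falls off the work surface, if the arm or the gripper's body presses on something with over 40 N, if the wrist force passes 120 N, or if a joint passes its speed limit or range.

ROBOT

A 7-joint arm with a two-finger parallel gripper is mounted at the origin on the work surface. World frame = base frame: x ahead of the robot, y to its left, z up, the work surface at z = 0. Lengths are in m, angles in rad, forces in N, time in s.
With the tool pointing down it reaches from about 0.35 to 0.775 m from the base axis. Payload 3.1 kg.
Tool frame: the origin (TCP) lies at the very end of the fingers, on their centre line; the grasp point (between the pads) lies 19 mm behind it; z points along the fingers, y is the line along which they close (so a half turn about z gives the same grasp; the last joint's range is limited). The gripper opens to 85 mm and grips with 20 to 120 N. Pads are 22 mm wide; open, the fingers measure 114 mm over their backs; the gripper's body (76 mm by 85 mm) begins 54 mm behind the grasp point. The pads swing forward as they close: fully open they stand 13 mm farther back than shut.
Start: joints at [-1.166, 0.311, 0.014, 1.512, -0.004, 1.319, -0.027], TCP at [0.238, 0.496, 0.231] pointing down, gripper open.
Joint ranges: [-2.7, 2.7], [-0.3, 1.91], [-1.27, 1.3], [0.12, 2.57], [-1.44, 4.58], [0.2, 2.03], [-3.05, 3.05]. Speed limits (rad/s): [2.79, 2.79, 3.14, 3.14, 3.14, 3.14, 3.14].

INTERFACE

Orientations are given as [roll, pitch, yaw] about the fixed x, y, z axes, in that order (R = Rz(yaw) Ry(pitch) Rx(roll)).
In Python, from station import env, get_image gives the robot as it stands.
- The arm moves only by the tool arm_command, never from a script. Its argument "series" is a list of rows, each a list of 5 numbers: the opening, from -1 (shut) to 1 (fully open), then the shift along the tool's x, y, z in cm, then the turn about the tool's z in rad. In form: [[grip, dx, dy, dz, twist], ...]. A call has exactly 10 rows; each row is the pose to reach, as a shift and turn from the pose commanded when the call began, along the tool's axes at that moment; what a row does not reach only later rows make up. A row lasts 1/12 s, in which the tool goes at most 41.7 mm and 7.16 degrees, less where a joint would pass 70% of its speed; a pose out of reach is approached as far as the arm can. A call with a gripper value outside its range is refused whole. The fingers move at their own pace and stop on an object; "force" is the grip in N (left out, the last holds). Time passes only in rows, so rows that repeat a pose let the fingers close, or fill a call up. It gives the time, the measured TCP pose, the force, the opening and the grip force at its end, in the units of the state.
- env.read_state(): the state, without advancing time (a new reading comes with each control period).
- get_image(name): name is "scene" or "side" or "wrist"; returns a dict with "pixels" (480x640x3 uint8, red, green, blue), "mtx" (3x3 intrinsics, pixels), "pose" (4x4, takes a point from camera to world coordinates); the wrist camera has in their place "T_tool_cam" (4x4, takes a point from camera to tool coordinates, whose origin is the TCP and whose axes are the flange's). Camera axes: x right, y down, z forward; pixel columns grow to the right and rows downward; lengths in m; the calibration is good to about 2 mm. A picture is of the moment at which its call begins: read the wrist's pose just before it. There is no depth.
- env.job_done(): hands the job in; it is judged then, once.
The state is a dict: "t": time; "q": joint angles; "dq": joint speeds; "tau": joint torques, N m; "eef_pos": TCP position; "tool_rot": TCP orientation; "wrist_force": force on the tool from outside, world axes, zero at the start; "moment": the same for the moment, N m; "width": finger opening in m; "grasp_force": force on a finger pad.
Only numpy, scipy, OpenCV 4.12 (cv2) and the standard library are available. Lean on these libraries where they do the work, as an engineer would, in place of code of your own. Each camera call takes 0.05 s, during which the arm holds its last target. There are 200 camera calls.

## Working session

There is one attempt and no reset: what is moved stays moved. The work goes in short steps, Python scripts to look and compute and a tool call to move; the robot and the scene stay as the last step left them, time stands still between calls to the robot, and variables do not carry over. Pictures are saved under pics/ and viewed, at most 10 in all, crops included, and the job is handed in when it is done.

Besides the shell and the picture viewer there is one more tool, called as name(argument=value, ...) on one line, values as JSON. arm_command: Moves the arm, as the interface text tells. Its arguments: {"type":"object","properties":{"series":{"type":"array","items":{"type":"array","items":{"type":"number"}}},"force":{"type":"number"}},"required":["series"]}

```bash
ls; mkdir -p pics
cat > h.py <<'E'
import numpy as np, cv2
from station import env, get_image
from scipy.spatial.transform import Rotation as R
def ray(im,uv,T=None):
    P=im["pose"] if T is None else T
    d=P[:3,:3]@np.linalg.solve(im["mtx"],[uv[0],uv[1],1.]); return P[:3,3],d
def onz(im,uv,z,T=None):
    o,d=ray(im,uv,T); return o+d*(z-o[2])/d[2]
def tri(rs):
    A=0;b=0
    for o,d in rs:
        d=d/np.linalg.norm(d); M=np.eye(3)-np.outer(d,d); A=A+M; b=b+M@o
    return np.linalg.solve(A,b)
def Ttool(s):
    T=np.eye(4);T[:3,:3]=R.from_euler('xyz',s["tool_rot"]).as_matrix();T[:3,3]=s["eef_pos"];return T
def save(n,im): cv2.imwrite(f"pics/{n}.png",cv2.cvtColor(im["pixels"],cv2.COLOR_RGB2BGR))
E
python3 - <<'E'
from h import *
import pickle
s=env.read_state();print(s)
d={}
for n in("scene","side","wrist"):
    d[n]=get_image(n);save(n+"0",d[n])
d["T"]=Ttool(s)
pickle.dump(d,open("d0.pkl","wb"))
print(d["scene"]["pose"],d["side"]["pose"],d["wrist"]["T_tool_cam"],d["scene"]["mtx"])
E
```

```text
pics
{'t': 0.0, 'q': array([-1.16567505,  0.31174586,  0.01397439,  1.51306595, -0.00437192,
        1.3192043 , -0.02719093]), 'dq': array([-0.00028938, -0.00225887,  0.0003927 , -0.001113  , -0.00046243,
        0.0016692 ,  0.00036488]), 'tau': array([-2.61717969e-04, -3.79928076e+01,  1.45773520e-01, -2.30597913e+01,
        1.21922806e-02,  1.37851216e-02,  4.09786551e-07]), 'eef_pos': array([0.2373276 , 0.49534463, 0.23020638]), 'tool_rot': array([-3.13920246e+00,  1.19474928e-04,  2.69488111e+00]), 'wrist_force': array([-0.11176887,  0.24554599,  0.30018204]), 'moment': array([-0.01037687,  0.01416601, -0.02964156]), 'grasp_force': 0.0, 'width': 0.08506210178832048}
[[-0.43229335  0.66796815 -0.60575656  1.25430517]
 [ 0.90155471  0.30680354 -0.30507489  0.36821645]
 [-0.01793205 -0.67800453 -0.73483896  1.00324123]
 [ 0.          0.          0.          1.        ]] [[-0.97128514 -0.12566794  0.20202162  0.23939636]
 [-0.23778801  0.48464048 -0.84177222  1.09552604]
 [ 0.00787593 -0.86563917 -0.50060642  0.73419295]
 [ 0.          0.          0.          1.        ]] [[-5.59458782e-04 -9.56937263e-01 -2.90294269e-01  7.48811936e-02]
 [ 9.99999714e-01 -6.83223847e-04  3.24993449e-04 -4.20136379e-04]
 [-5.09334308e-04 -2.90294004e-01  9.56937371e-01 -1.43347918e-01]
 [ 0.00000000e+00  0.00000000e+00  0.00000000e+00  1.00000000e+00]] [[491.33899297   0.         315.78688574]
 [  0.         491.33899297 233.08499689]
 [  0.           0.           1.        ]]
```

View pics/scene0.png

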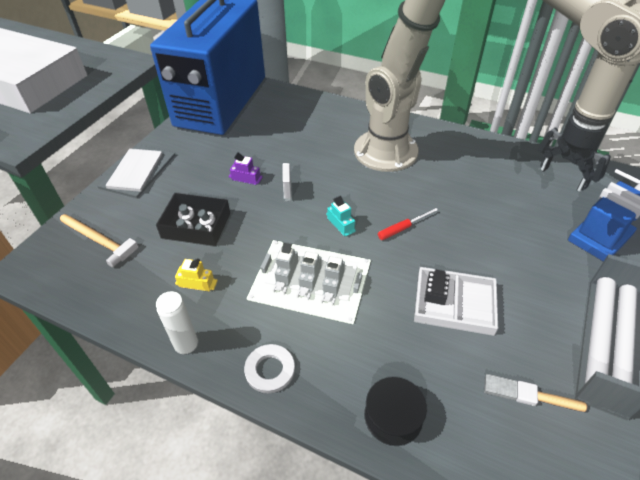

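View pics/side0.png

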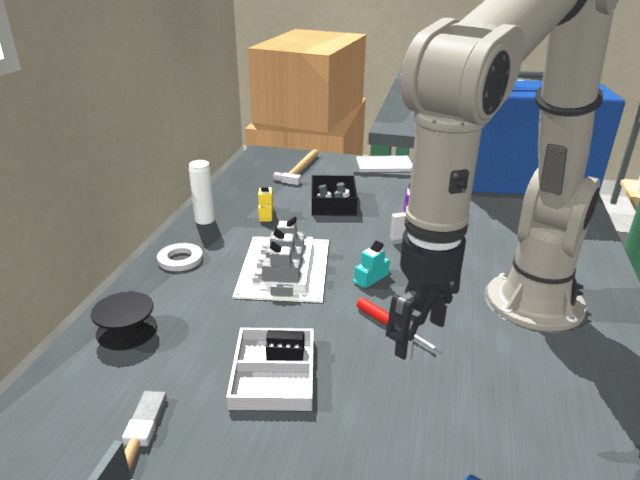

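The scene view shows the panel at (310,280) with three breakers (left/-y to right/+y), and the tray at (457,300) with its empty bay on the right. The side view shows the panel at (283,268) and the tray at (272,367). I'll zoom in to read the toggles and find the plate corners.

Run:
```python
from h import *
import pickle
d=pickle.load(open("d0.pkl","rb"))
a=d["scene"]["pixels"][225:325,240:380];b=d["side"]["pixels"][205:305,230:340]
c=np.vstack([np.hstack([cv2.resize(a,None,fx=3.2,fy=3,interpolation=2),cv2.resize(b,None,fx=3,fy=3,interpolation=2)])])
c2=np.hstack([cv2.resize(d["scene"]["pixels"][255:345,405:510],None,fx=3,fy=3,interpolation=2),cv2.resize(d["side"]["pixels"][320:410,220:325],None,fx=3,fy=3,interpolation=2)])
W=max(c.shape[1],c2.shape[1]);o=np.zeros((570,W,3),np.uint8);o[:300,:c.shape[1]]=c;o[300:,:c2.shape[1]]=c2
cv2.imwrite("pics/z.png",o[:,:,::-1]);print(o.shape)
for n,(y0,y1,x0,x1) in {"scene":(225,335,235,385),"side":(225,310,225,340)}.items():
    p=d[n]["pixels"][y0:y1,x0:x1]; m=(p.min(2)>150).astype(np.uint8)
    cs=max(cv2.findContours(m,0,1)[0],key=cv2.contourArea)
    hull=cv2.convexHull(cs); ap=cv2.approxPolyN(hull,4)[0] if hasattr(cv2,'approxPolyN') else None
    ap=ap+[x0,y0];print(n,ap.tolist())
    P=np.array([onz(d[n],u,.006) for u in ap]);print(P.round(4).tolist(),np.linalg.norm(P-np.roll(P,1,0),axis=1))
```

```text
(570, 778, 3)
scene [[371, 259], [353, 325], [244, 300], [273, 239]]
[[0.4552, 0.1261, 0.006], [0.6609, 0.1609, 0.006], [0.7081, -0.1095, 0.006], [0.501, -0.1427, 0.006]] [0.27270946 0.20862492 0.27452911 0.20973504]
side [[330, 231], [322, 302], [231, 298], [253, 231]]
[[0.5072, -0.1928, 0.006], [0.4549, 0.1265, 0.006], [0.6539, 0.1621, 0.006], [0.7082, -0.1406, 0.006]] [0.20769678 0.32357279 0.2021302  0.30749893]
```

View pics/z.png

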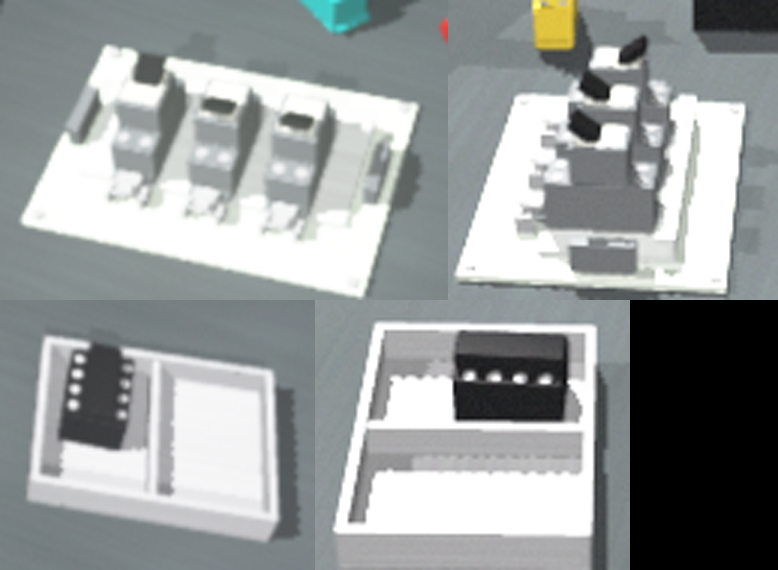

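The tripped breaker is the -y one: in the crops its toggle, at scene (287,248), leans towards the robot. The panel centre is about (0.581, 0.009) with yaw 0.163. The tool can't tilt, so I'll grip the nose across y, with the pads off-centre towards +x, and let the breaker pivot in the pads. First I move above it.

arm_command(series=[[0.3, -3, -1.7, 0, -0.03], [0.3, -6, -3.5, 0, -0.06], [0.3, -9, -5.2, 0, -0.1], [0.3, -12, -7, 0, -0.14], [0.3, -15, -8.7, 0, -0.18], [0.3, -18, -10.5, 0, -0.22], [0.3, -21, -12.2, 0, -0.26], [0.3, -24, -14, 0, -0.3], [0.3, -27, -15.7, 0, -0.34], [0.3, -30, -17.5, 0, -0.38]])

```text
t: 0.98
eef_pos: [0.433, 0.2071, 0.2312]
tool_rot: [3.141, -0.0, 3.077]
wrist_force: [0.8, -0.9, 0.1]
width: 0.0556
grasp_force: 0.0
```

arm_command(series=[[0.3, -2.2, -2.8, 0, -0.03], [0.3, -4.4, -5.6, 0, -0.06], [0.3, -6.6, -8.5, 0, -0.09], [0.3, -8.8, -11.3, 0, -0.12], [0.3, -11, -14.1, 0, -0.15], [0.3, -13.2, -17, 0, -0.18], [0.3, -15.4, -20, 0, -0.21], [0.3, -17.6, -22.8, 0, -0.23], [0.3, -18.9, -24.5, 0, -0.23], [0.3, -18.9, -24.5, 0, -0.23]])

```text
t: 1.82
eef_pos: [0.6059, -0.0562, 0.2303]
tool_rot: [-3.136, -0.001, -2.988]
wrist_force: [0.3, -1.3, -0.8]
width: 0.0554
grasp_force: 0.0
```

Run:
```python
from h import *
import pickle
s=env.read_state();print(s["eef_pos"],s["tool_rot"],s["q"])
w=get_image("wrist");T=Ttool(s)@w["T_tool_cam"];save("w1",w);pickle.dump((w,T),open("w1.pkl","wb"))
sc=get_image("scene");save("s1",sc)
d=pickle.load(open("d0.pkl","rb"))
p=sc["pixels"][255:345,400:515];m=(p.min(2)>130).astype(np.uint8)
c=max(cv2.findContours(m,0,1)[0],key=cv2.contourArea)
ap=cv2.approxPolyN(cv2.convexHull(c),6)[0]+[400,255];print(ap.tolist())
for u in ap: print(u,onz(sc,u,.03)[:2].round(4))
```

```text
[ 0.60588485 -0.056152    0.23028001] [-3.13586144e+00 -1.08047707e-03 -2.98776624e+00] [-0.17433982  0.44410354  0.35405616  1.35095444 -0.14662392  1.37229096
  1.90145174]
[[496, 277], [497, 307], [497, 329], [494, 336], [413, 322], [418, 266]]
[496 277] [0.3993 0.4326]
[497 307] [0.4873 0.4531]
[497 329] [0.5473 0.4655]
[494 336] [0.5683 0.4632]
[413 322] [0.6096 0.2878]
[418 266] [0.4462 0.2478]
```

View pics/w1.png

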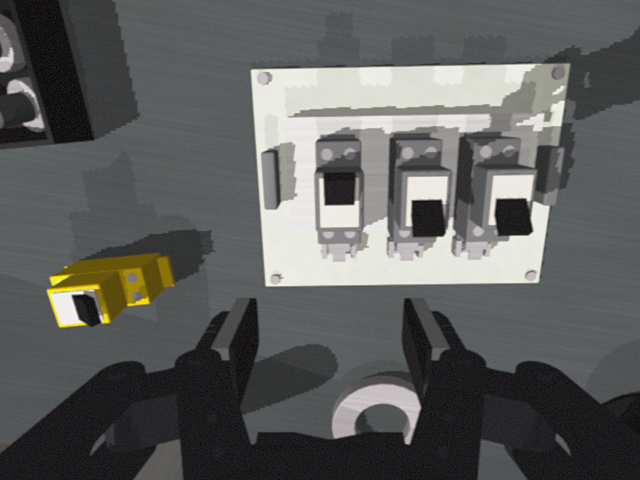

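The wrist view, where up is -x, shows the tripped breaker on the left, with its toggle at (340,188) towards the lip at row ~112. The plate corners are near (251,70), (571,64), (550,284) and (266,286), and the catches lie at the bottom edge.

Run:
```python
from h import *
import pickle
w,T=pickle.load(open("w1.pkl","rb"))
p=w["pixels"];m=((p.min(2)>150)).astype(np.uint8); m[:,600:]=0;m[:,:240]=0;m[300:]=0
c=max(cv2.findContours(m,0,1)[0],key=cv2.contourArea)
ap=cv2.approxPolyN(cv2.convexHull(c),4)[0];print(ap.tolist())
ap=np.array([[251,70],[571,64],[550,284],[266,286]])
for ap in (ap,):
  P=np.array([onz(w,u,.006,T) for u in ap]);print(P.round(4),np.linalg.norm(P-np.roll(P,1,0),axis=1)); print(P.mean(0))
ex=(P[2]+P[3]-P[0]-P[1]);ey=(P[1]+P[2]-P[0]-P[3]);print("yaw",np.arctan2(ex[1],ex[0]),np.arctan2(-ey[0],ey[1]))
# nose top white/black: 
for u in [(317,172),(361,172),(319,228),(360,228)]: print("nose",onz(w,u,.086,T).round(4))
d=pickle.load(open("d0.pkl","rb"))
for r in range(160,262,3): print(r,p[r,325:330].mean(axis=(0,1)).astype(int),p[r,350:355].mean(axis=(0,1)).astype(int),end=';')
print();print([ (c,p[215,c].tolist()) for c in range(308,372,2)])
```

```text
[[553, 282], [265, 286], [250, 69], [542, 63]]
[[ 0.5035 -0.1409  0.006 ]
 [ 0.4576  0.126   0.006 ]
 [ 0.654   0.1707  0.006 ]
 [ 0.6997 -0.107   0.006 ]] [0.19909991 0.27084746 0.20139065 0.28146019]
[0.57869496 0.01220295 0.006     ]
yaw 0.1976694533208112 0.16646943082613327
nose [ 0.5697 -0.0717  0.086 ]
nose [ 0.5649 -0.0406  0.086 ]
nose [ 0.6105 -0.0643  0.086 ]
nose [ 0.6058 -0.0341  0.086 ]
160 135 74;163 93 74;166 69 63;169 55 54;172 44 37;175 26 28;178 24 27;181 34 40;184 36 38;187 35 39;190 36 43;193 38 45;196 40 44;199 40 44;202 41 61;205 153 196;208 234 234;211 234 233;214 233 233;217 233 233;220 234 233;223 234 233;226 233 228;229 131 130;232 188 186;235 193 188;238 157 140;241 133 133;244 164 129;247 177 182;250 165 182;253 179 185;256 215 181;259 229 226;
[(308, [233, 231, 229]), (310, [233, 230, 228]), (312, [234, 232, 229]), (314, [224, 222, 219]), (316, [138, 138, 138]), (318, [136, 133, 136]), (320, [216, 210, 201]), (322, [239, 237, 231]), (324, [239, 235, 229]), (326, [239, 235, 229]), (328, [240, 236, 230]), (330, [239, 235, 229]), (332, [238, 235, 230]), (334, [239, 235, 229]), (336, [238, 234, 228]), (338, [239, 235, 229]), (340, [238, 235, 230]), (342, [238, 234, 227]), (344, [238, 235, 228]), (346, [238, 234, 227]), (348, [238, 234, 228]), (350, [238, 233, 228]), (352, [238, 235, 228]), (354, [238, 234, 229]), (356, [240, 236, 229]), (358, [219, 212, 202]), (360, [113, 111, 112]), (362, [104, 102, 104]), (364, [141, 139, 134]), (366, [155, 154, 149]), (368, [158, 153, 152]), (370, [155, 152, 147])]
```

Panel yaw is about 0.168, and the breaker centre about (0.590, -0.0525); the nose and the plate estimates agree. I'll descend part-way with the fingers at about 46 mm.

arm_command(series=[[0.08, 0.1, 0.3, 1.5, -0.014], [0.08, 0.1, 0.6, 3, -0.014], [0.08, 0.1, 0.6, 5, -0.014], [0.08, 0.1, 0.6, 7, -0.014], [0.08, 0.1, 0.6, 9, -0.014], [0.08, 0.1, 0.6, 10.5, -0.014], [0.08, 0.1, 0.6, 11.5, -0.014], [0.08, 0.1, 0.6, 12, -0.014], [0.08, 0.1, 0.6, 12, -0.014], [0.08, 0.1, 0.6, 12, -0.014]])

```text
t: 2.75
eef_pos: [0.6032, -0.042, 0.112]
tool_rot: [3.141, 0.001, -2.963]
wrist_force: [0.5, -0.6, 0.3]
width: 0.0461
grasp_force: 0.0
```

Run:
```python
from h import *
import pickle
s=env.read_state();print(s["eef_pos"],s["tool_rot"],s["width"])
w=get_image("wrist");T=Ttool(s)@w["T_tool_cam"];save("w2",w);pickle.dump((w,T),open("w2.pkl","wb"))
```

```text
[ 0.60321994 -0.0420205   0.11196298] [ 3.14144838e+00  1.02433546e-03 -2.96336589e+00] 0.04610056114670078
```

View pics/w2.png

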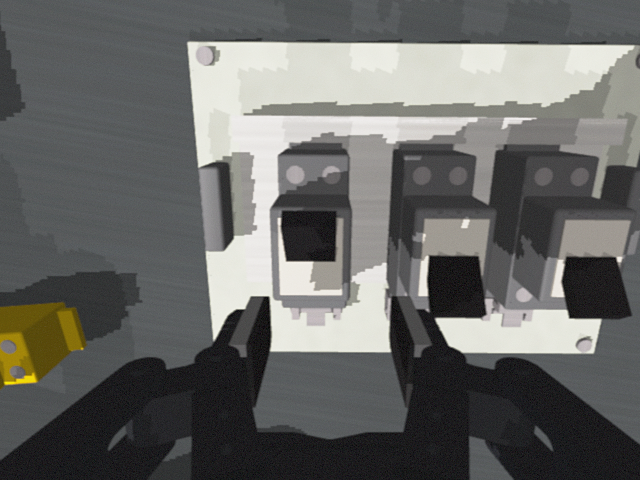

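The closer view shows the tripped nose spanning cols ~273–350, with its +x end at row ~300, slightly left of the fingers' centre line (~330).

Run:
```python
from h import *
import pickle
w,T=pickle.load(open("w2.pkl","rb"))
p=w["pixels"]
print([(c,int(p[285,c].mean())) for c in range(262,362,2)]);print([(r,int(p[r,310].mean())) for r in range(190,330,3)])
for u in [(273,300),(350,300),(275,206),(351,206)]: print(onz(w,u,.086,T).round(4))
P=np.array([onz(w,u,.086,T) for u in [(273,300),(350,300),(275,206),(351,206)]]);print(P.mean(0))
```

```text
[(262, 231), (264, 230), (266, 231), (268, 230), (270, 232), (272, 192), (274, 129), (276, 132), (278, 139), (280, 225), (282, 235), (284, 233), (286, 232), (288, 233), (290, 233), (292, 233), (294, 233), (296, 233), (298, 234), (300, 234), (302, 234), (304, 234), (306, 233), (308, 234), (310, 232), (312, 235), (314, 204), (316, 149), (318, 155), (320, 152), (322, 154), (324, 150), (326, 151), (328, 153), (330, 152), (332, 155), (334, 155), (336, 153), (338, 155), (340, 153), (342, 127), (344, 126), (346, 127), (348, 93), (350, 120), (352, 150), (354, 147), (356, 143), (358, 143), (360, 209)]
[(190, 71), (193, 71), (196, 55), (199, 53), (202, 54), (205, 54), (208, 72), (211, 39), (214, 28), (217, 25), (220, 30), (223, 25), (226, 19), (229, 33), (232, 41), (235, 36), (238, 28), (241, 37), (244, 38), (247, 33), (250, 32), (253, 27), (256, 21), (259, 28), (262, 237), (265, 234), (268, 235), (271, 234), (274, 214), (277, 208), (280, 171), (283, 229), (286, 234), (289, 233), (292, 233), (295, 177), (298, 130), (301, 132), (304, 129), (307, 134), (310, 192), (313, 188), (316, 189), (319, 190), (322, 188), (325, 198), (328, 228)]
[ 0.6135 -0.0668  0.086 ]
[ 0.6072 -0.0317  0.086 ]
[ 0.5694 -0.072   0.086 ]
[ 0.5636 -0.0397  0.086 ]
[ 0.58843276 -0.0525432   0.086     ]
```

arm_command(series=[[0.08, 0.1, -0.4, 0, 0.01], [0.08, 0.25, -0.8, 0.3, 0.01], [0.08, 0.25, -0.8, 1.2, 0.01], [0.08, 0.25, -0.8, 2.2, 0.01], [0.08, 0.25, -0.8, 3.2, 0.01], [0.08, 0.25, -0.8, 4.2, 0.01], [0.08, 0.25, -0.8, 5.2, 0.01], [0.08, 0.25, -0.8, 6.1, 0.01], [0.08, 0.25, -0.8, 6.7, 0.01], [0.08, 0.25, -0.8, 6.9, 0.01]])

```text
t: 3.63
eef_pos: [0.6012, -0.0509, 0.0417]
tool_rot: [3.141, -0.002, -2.974]
wrist_force: [-2.8, -0.3, 8.6]
width: 0.0462
grasp_force: 3.2
```

Run:
```python
from h import *
im=get_image("wrist");
im2=get_image("scene")
s=env.read_state();print(s["eef_pos"],s["wrist_force"],s["width"],s["grasp_force"],s["moment"])
a=cv2.resize(im["pixels"][150:480,100:540],(400,300));b=cv2.resize(im2["pixels"][210:310,240:374],(400,300),interpolation=2)
cv2.imwrite("pics/c1.png",np.hstack([a,b])[:,:,::-1])
```

```text
[ 0.60183485 -0.05111889  0.0421192 ] [ 0.03872308 -0.05856023  0.22459476] 0.046216630694909826 0.0 [ 0.01302651 -0.00826188 -0.00930633]
```

View pics/c1.png

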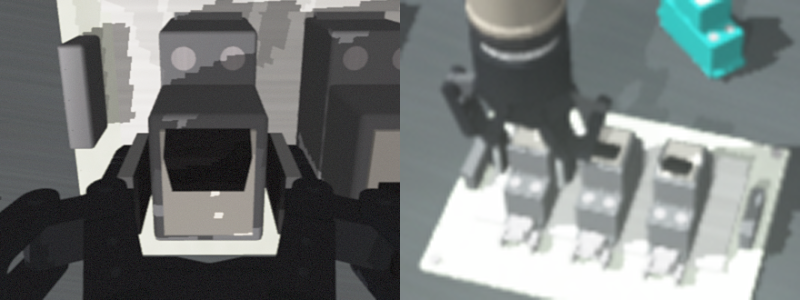

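The force was only deceleration. The fingers straddle the nose evenly, so I'll close.

arm_command(series=[[-0.5, 0, 0, 0, 0], [-0.5, 0, 0, 0, 0], [-0.5, 0, 0, 0, 0], [-0.5, 0, 0, 0, 0], [-0.5, 0, 0, 0, 0], [-0.5, 0, 0, 0, 0], [-0.5, 0, 0, 0, 0], [-0.5, 0, 0, 0, 0], [-0.5, 0, 0, 0, 0], [-0.5, 0, 0, 0, 0]], force=50)

```text
t: 4.57
eef_pos: [0.602, -0.051, 0.0424]
tool_rot: [-3.141, 0.0, -2.974]
wrist_force: [1.0, -0.7, -0.5]
width: 0.0356
grasp_force: 50.5
```

arm_command(series=[[-0.5, 0.02, 0, -0.02, 0], [-0.5, 0.04, 0, -0.04, 0], [-0.5, 0.07, 0, -0.07, 0], [-0.5, 0.1, 0, -0.1, 0], [-0.5, 0.13, 0, -0.13, 0], [-0.5, 0.16, 0, -0.16, 0], [-0.5, 0.19, 0, -0.19, 0], [-0.5, 0.22, 0, -0.22, 0], [-0.5, 0.25, 0, -0.25, 0], [-0.5, 0.25, 0, -0.25, 0]])

```text
t: 5.4
eef_pos: [0.5987, -0.0512, 0.0439]
tool_rot: [3.141, -0.001, -2.974]
wrist_force: [0.6, -0.5, -8.0]
width: 0.0356
grasp_force: 50.7
```

arm_command(series=[[-0.5, 0.03, 0, -0.03, 0], [-0.5, 0.06, 0, -0.06, 0], [-0.5, 0.09, 0, -0.09, 0], [-0.5, 0.12, 0, -0.12, 0], [-0.5, 0.15, 0, -0.15, 0], [-0.5, 0.18, 0, -0.18, 0], [-0.5, 0.21, 0, -0.21, 0], [-0.5, 0.24, 0, -0.24, 0], [-0.5, 0.27, 0, -0.27, 0], [-0.5, 0.27, 0, -0.27, 0]])

```text
t: 6.23
eef_pos: [0.5962, -0.0518, 0.0473]
tool_rot: [3.141, -0.001, -2.974]
wrist_force: [0.3, 0.8, -14.2]
width: 0.0356
grasp_force: 51.4
```

Run:
```python
from h import *
s=env.read_state();print(s["eef_pos"],s["wrist_force"],s["moment"])
im=get_image("wrist");im2=get_image("side")
a=cv2.resize(im["pixels"][150:480,100:540],(400,300));b=cv2.resize(im2["pixels"][200:300,230:363],(400,300),interpolation=2)
cv2.imwrite("pics/c2.png",np.hstack([a,b])[:,:,::-1])
```

```text
[ 0.5961741  -0.05178859  0.04733329] [  0.30229222   0.79733261 -14.20553547] [ 0.11727391 -0.63047284  0.02761848]
```

View pics/c2.png

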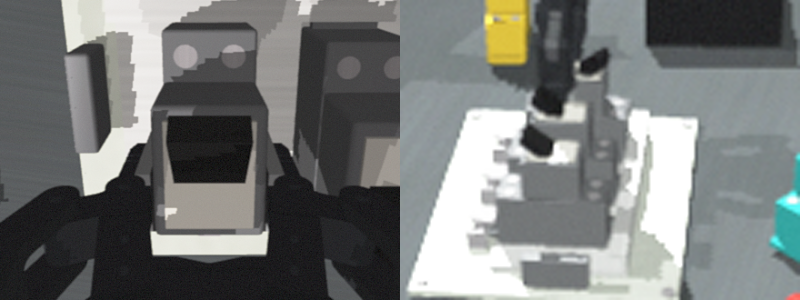

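The wrist view shows the nose tipping: less of its -x face is visible, and the force is moderate at 14 N. Continuing the arc.

arm_command(series=[[-0.5, 0.05, 0, -0.05, 0], [-0.5, 0.1, 0, -0.1, 0], [-0.5, 0.14, 0, -0.14, 0], [-0.5, 0.18, 0, -0.18, 0], [-0.5, 0.23, 0, -0.22, 0], [-0.5, 0.28, 0, -0.26, 0], [-0.5, 0.33, 0, -0.31, 0], [-0.5, 0.38, 0, -0.35, 0], [-0.5, 0.42, 0, -0.38, 0], [-0.5, 0.42, 0, -0.38, 0]])

```text
t: 7.17
eef_pos: [0.5927, -0.0525, 0.0515]
tool_rot: [3.141, 0.001, -2.974]
wrist_force: [0.3, 0.6, -14.1]
width: 0.0352
grasp_force: 51.4
```

arm_command(series=[[-0.5, 0.06, 0, -0.05, 0], [-0.5, 0.12, 0, -0.1, 0], [-0.5, 0.18, 0, -0.14, 0], [-0.5, 0.24, 0, -0.18, 0], [-0.5, 0.3, 0, -0.22, 0], [-0.5, 0.36, 0, -0.26, 0], [-0.5, 0.42, 0, -0.3, 0], [-0.5, 0.48, 0, -0.35, 0], [-0.5, 0.52, 0, -0.38, 0], [-0.5, 0.52, 0, -0.38, 0]])

```text
t: 8.0
eef_pos: [0.5882, -0.0533, 0.0557]
tool_rot: [-3.141, 0.002, -2.974]
wrist_force: [2.1, 1.8, -10.9]
width: 0.0352
grasp_force: 51.5
```

Run:
```python
from h import *
import pickle
s=env.read_state();print(s["eef_pos"],s["wrist_force"],s["moment"])
im=get_image("wrist");im2=get_image("scene");im3=get_image("side")
pickle.dump((im,Ttool(s)@im["T_tool_cam"]),open("w3.pkl","wb"))
a=im["pixels"][130:480,120:520];b=cv2.resize(im2["pixels"][210:300,250:350],(400,350),interpolation=2)
cv2.imwrite("pics/c3.png",np.hstack([a,b])[:,:,::-1])
```

```text
[ 0.58816217 -0.05327975  0.05574921] [  2.10846787   1.80873931 -10.93974401] [ 0.39486026 -0.92553723 -0.02333772]
```

View pics/c3.png

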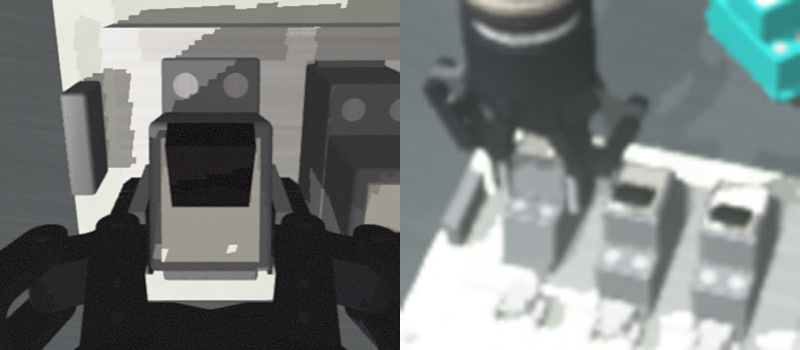

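The breaker is tipped and its catch is closed again below it. I'll check the tilt from the image rows.

Run:
```python
from h import *
import pickle
im,T=pickle.load(open("w3.pkl","rb"));s=env.read_state()
p=im["pixels"];print([(r,int(p[r,330].mean())) for r in range(176,412,3)])
g=s["eef_pos"]+[0,0,.019];yaw=.168
ex=np.array([np.cos(yaw),np.sin(yaw),0])
Ti=np.linalg.inv(T)
for th in (10,12,14,16,18):
    c,sn=np.cos(np.radians(th)),np.sin(np.radians(th));o=[]
    for x,z in [(-42,42),(-22.5,74),(22.5,74),(42,42),(-42,0)]:
        x-=14;z-=49
        P=g+ex*(x*c-z*sn)/1e3+np.array([0,0,(x*sn+z*c)/1e3])
        q=im["mtx"]@(Ti@np.r_[P,1])[:3];o+=[round(q[1]/q[2],1), P[2].round(4)]
    print(th,o)
```

```text
[(176, 126), (179, 122), (182, 125), (185, 128), (188, 79), (191, 118), (194, 119), (197, 122), (200, 121), (203, 120), (206, 120), (209, 90), (212, 77), (215, 79), (218, 77), (221, 75), (224, 77), (227, 77), (230, 77), (233, 77), (236, 78), (239, 75), (242, 64), (245, 50), (248, 53), (251, 56), (254, 28), (257, 21), (260, 22), (263, 19), (266, 20), (269, 24), (272, 24), (275, 25), (278, 38), (281, 29), (284, 33), (287, 37), (290, 33), (293, 38), (296, 32), (299, 36), (302, 31), (305, 34), (308, 19), (311, 8), (314, 25), (317, 25), (320, 23), (323, 26), (326, 24), (329, 31), (332, 23), (335, 23), (338, 152), (341, 150), (344, 150), (347, 151), (350, 153), (353, 150), (356, 153), (359, 152), (362, 152), (365, 151), (368, 152), (371, 151), (374, 154), (377, 152), (380, 150), (383, 150), (386, 152), (389, 150), (392, 92), (395, 84), (398, 77), (401, 115), (404, 124), (407, 126), (410, 195)]
10 [np.float64(180.5), np.float64(0.0581), np.float64(248.4), np.float64(0.093), np.float64(400.8), np.float64(0.1008), np.float64(405.3), np.float64(0.0727), np.float64(182.7), np.float64(0.0167)]
12 [np.float64(181.4), np.float64(0.0562), np.float64(244.8), np.float64(0.0916), np.float64(398.5), np.float64(0.1009), np.float64(407.3), np.float64(0.0737), np.float64(186.6), np.float64(0.0151)]
14 [np.float64(182.5), np.float64(0.0544), np.float64(241.3), np.float64(0.0901), np.float64(396.0), np.float64(0.101), np.float64(409.2), np.float64(0.0747), np.float64(190.5), np.float64(0.0136)]
16 [np.float64(183.7), np.float64(0.0526), np.float64(238.1), np.float64(0.0887), np.float64(393.5), np.float64(0.1011), np.float64(411.0), np.float64(0.0757), np.float64(194.5), np.float64(0.0122)]
18 [np.float64(185.1), np.float64(0.0508), np.float64(235.1), np.float64(0.0872), np.float64(390.9), np.float64(0.1011), np.float64(412.8), np.float64(0.0767), np.float64(198.6), np.float64(0.0108)]
```

The tilt is about 15°. The 11 N pull exceeds the weight, so the toe is touching the lip. I'll ease down 1 mm to free it.

arm_command(series=[[-0.5, 0, 0, 0.03, 0], [-0.5, 0, 0, 0.06, 0], [-0.5, 0, 0, 0.1, 0], [-0.5, 0, 0, 0.1, 0], [-0.5, 0, 0, 0.1, 0], [-0.5, 0, 0, 0.1, 0], [-0.5, 0, 0, 0.1, 0], [-0.5, 0, 0, 0.1, 0], [-0.5, 0, 0, 0.1, 0], [-0.5, 0, 0, 0.1, 0]])

```text
t: 8.98
eef_pos: [0.5885, -0.0539, 0.0549]
tool_rot: [-3.141, 0.002, -2.974]
wrist_force: [3.6, 1.7, 1.6]
width: 0.0355
grasp_force: 52.8
```

arm_command(series=[[-0.5, -0.03, 0, -0.02, 0], [-0.5, -0.06, 0, -0.04, 0], [-0.5, -0.1, 0, -0.05, 0], [-0.5, -0.15, 0, -0.05, 0], [-0.5, -0.2, 0, -0.05, 0], [-0.5, -0.25, 0, -0.05, 0], [-0.5, -0.3, 0, -0.05, 0], [-0.5, -0.3, 0, -0.05, 0], [-0.5, -0.3, 0, -0.05, 0], [-0.5, -0.3, 0, -0.05, 0]])

```text
t: 9.82
eef_pos: [0.589, -0.053, 0.0538]
tool_rot: [3.141, -0.003, -2.975]
wrist_force: [0.7, -0.8, -3.1]
width: 0.0353
grasp_force: 52.5
```

arm_command(series=[[-0.5, -0.05, 0, 0, 0], [-0.5, -0.1, 0, 0, 0], [-0.5, -0.16, 0, 0, 0], [-0.5, -0.22, 0, 0, 0], [-0.5, -0.28, 0, 0, 0], [-0.5, -0.34, 0, 0, 0], [-0.5, -0.4, 0, 0, 0], [-0.5, -0.45, 0, 0, 0], [-0.5, -0.5, 0, 0, 0], [-0.5, -0.5, 0, 0, 0]])

```text
t: 10.65
eef_pos: [0.5955, -0.0521, 0.0546]
tool_rot: [-3.142, 0.0, -2.974]
wrist_force: [-0.1, 0.1, -2.9]
width: 0.0352
grasp_force: 52.5
```

arm_command(series=[[-0.5, -0.06, 0, 0, 0], [-0.5, -0.12, 0, 0, 0], [-0.5, -0.18, 0, 0, 0], [-0.5, -0.24, 0, -0.02, 0], [-0.5, -0.3, 0, -0.04, 0], [-0.5, -0.37, 0, -0.05, 0], [-0.5, -0.44, 0, -0.05, 0], [-0.5, -0.5, 0, -0.05, 0], [-0.5, -0.55, 0, -0.05, 0], [-0.5, -0.55, 0, -0.05, 0]])

```text
t: 11.48
eef_pos: [0.6009, -0.0511, 0.0551]
tool_rot: [3.142, 0.0, -2.974]
wrist_force: [-0.7, 0.1, -2.6]
width: 0.0356
grasp_force: 52.5
```

arm_command(series=[[-0.5, -0.05, 0, -0.03, 0], [-0.5, -0.1, 0, -0.06, 0], [-0.5, -0.1, 0, -0.1, 0], [-0.5, -0.1, 0, -0.15, 0], [-0.5, -0.1, 0, -0.2, 0], [-0.5, -0.1, 0, -0.25, 0], [-0.5, -0.1, 0, -0.3, 0], [-0.5, -0.1, 0, -0.35, 0], [-0.5, -0.1, 0, -0.4, 0], [-0.5, -0.1, 0, -0.4, 0]])

```text
t: 12.32
eef_pos: [0.6018, -0.051, 0.0593]
tool_rot: [-3.142, 0.0, -2.974]
wrist_force: [0.2, 0.2, -3.0]
width: 0.0354
grasp_force: 52.5
```

arm_command(series=[[-0.5, 0, 0, -0.2, 0], [-0.5, 0, 0, -0.5, 0], [-0.5, 0, 0, -1, 0], [-0.5, 0, 0, -2, 0], [-0.5, 0, 0, -3.5, 0], [-0.5, 0, 0, -5.5, 0], [-0.5, 0, 0, -8, 0], [-0.5, 0, 0, -10, 0], [-0.5, 0, 0, -11.5, 0], [-0.5, 0, 0, -12.5, 0]])

```text
t: 13.15
eef_pos: [0.603, -0.0513, 0.1876]
tool_rot: [-3.141, 0.005, -2.974]
wrist_force: [0.5, 0.7, -2.0]
width: 0.0355
grasp_force: 52.5
```

Run:
```python
from h import *
s=env.read_state();print(s["eef_pos"],s["wrist_force"],s["width"],s["q"])
im=get_image("wrist");im2=get_image("scene")
a=cv2.resize(im["pixels"],(400,300));b=cv2.resize(im2["pixels"][180:340,240:510],(400,300),interpolation=2)
cv2.imwrite("pics/c4.png",np.hstack([a,b])[:,:,::-1])
```

```text
[ 0.60299538 -0.05134417  0.18758931] [ 0.52680487  0.69680877 -1.96679195] 0.035522834560185824 [-0.17670955  0.45677761  0.34280794  1.43733207 -0.15629041  1.26935202
  1.91725007]
```

View pics/c4.png

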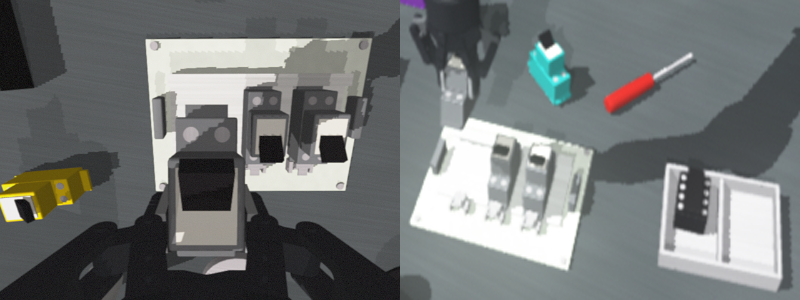

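The breaker is off the rail, the live ones are undisturbed, and the catch is clear. From the scene corners (185 × 150 mm at z=0.03) the tray centre is about (0.495, 0.357) with yaw 0.235, so the bay is at about (0.4845, 0.401). Carrying it over.

arm_command(series=[[-0.5, 0.1, 0.8, 0, 0], [-0.5, 0.2, 2.4, 0, 0], [-0.5, 0.3, 5, 0, -0.01], [-0.5, 0.5, 8, 0, -0.02], [-0.5, 0.7, 11, 0, -0.02], [-0.5, 0.8, 14, 0, -0.03], [-0.5, 1, 17, 0, -0.03], [-0.5, 1.2, 20, 0, -0.04], [-0.5, 1.4, 23, 0, -0.05], [-0.5, 1.5, 25.5, 0, -0.05]])

```text
t: 14.08
eef_pos: [0.5416, 0.2012, 0.1822]
tool_rot: [3.14, -0.004, -2.921]
wrist_force: [-0.1, -0.1, -2.7]
width: 0.0356
grasp_force: 52.5
```

arm_command(series=[[-0.5, 0.1, 2.5, 0, 0], [-0.5, 0.2, 5.5, 0, 0], [-0.5, 0.4, 8.5, 0, 0], [-0.5, 0.6, 11.5, 0, -0.01], [-0.5, 0.8, 14.5, 0, -0.02], [-0.5, 1, 17, 0, -0.02], [-0.5, 1.1, 19, 0, -0.02], [-0.5, 1.2, 20.5, 0, -0.02], [-0.5, 1.2, 21, 0, -0.02], [-0.5, 1.2, 21, 0, -0.02]])

```text
t: 14.92
eef_pos: [0.4859, 0.4017, 0.1828]
tool_rot: [-3.141, -0.002, -2.901]
wrist_force: [-0.1, -0.8, -2.9]
width: 0.0355
grasp_force: 52.5
```

Run:
```python
from h import *
import pickle
s=env.read_state();print(s["eef_pos"],s["tool_rot"],s["wrist_force"],s["width"])
w=get_image("wrist");T=Ttool(s)@w["T_tool_cam"];pickle.dump((w,T),open("w5.pkl","wb"))
sc=get_image("scene")
a=w["pixels"];b=cv2.resize(sc["pixels"][225:345,405:525],(360,480),interpolation=2)
o=cv2.resize(np.hstack([a,b]),(800,384));cv2.imwrite("pics/c5.png",o[:,:,::-1])
d=pickle.load(open("d0.pkl","rb"))["scene"]
for u,z in [((496,277),.03),((418,266),.03),((497.3,328),.03),((415,317.3),.03),((494,336),0),((413,322),0)]: print(u,onz(d,u,z).round(4))
```

```text
[0.48589642 0.40166941 0.18280508] [-3.14113435e+00 -2.29078359e-03 -2.90141432e+00] [-0.08896457 -0.76019164 -2.85673502] 0.035546034662786226
(496, 277) [0.3993 0.4326 0.03  ]
(418, 266) [0.4462 0.2478 0.03  ]
(497.3, 328) [0.5444 0.4655 0.03  ]
(415, 317.3) [0.5955 0.288  0.03  ]
(494, 336) [0.5472 0.4661 0.    ]
(413, 322) [0.5897 0.2853 0.    ]
```

View pics/c5.png

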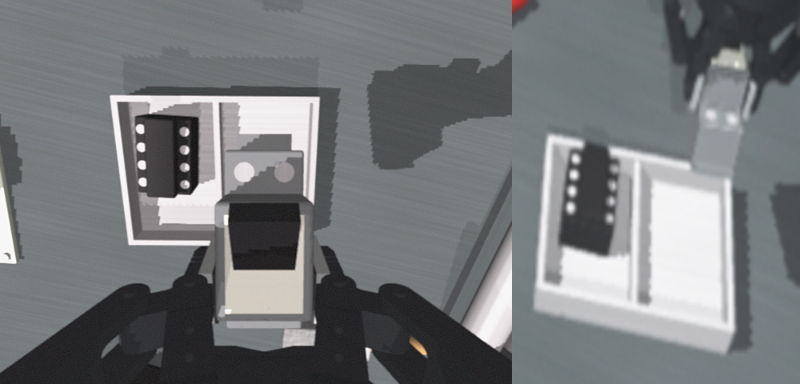

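The wrist view shows the breaker over the empty bay, still tipped. The tray's top corners are at about (139,121), (399,121) and (162,305) in full pixels. I'll cross-check them.

Run:
```python
from h import *
import pickle
w,T=pickle.load(open("w5.pkl","rb"))
P=np.array([onz(w,u,.03,T)[:2] for u in [(139,121),(399,121),(162,305)]]);print(P.round(4))
print(np.linalg.norm(P[1]-P[0]),np.linalg.norm(P[2]-P[0]))
c=(P[1]+P[2])/2;e=P[1]-P[0];e/=np.linalg.norm(e);print(c,e,"bay",c+.045*e,"yaw",np.arctan2(-e[0],e[1]))
```

```text
[[0.4469 0.253 ]
 [0.4032 0.4322]
 [0.5865 0.286 ]]
0.18444459986598652 0.1433967269363404
[0.49481708 0.35910659] [-0.23732949  0.97142921] bay [0.48413725 0.40282091] yaw 0.23961587533146514
```

The bay is at (0.484, 0.402) with yaw 0.240, which matches. Descending to just above touch.

arm_command(series=[[-0.5, 0.1, 0, 0.6, 0], [-0.5, 0.1, 0, 2, 0], [-0.5, 0.1, 0, 4, 0], [-0.5, 0.1, 0, 6.5, 0], [-0.5, 0.1, 0, 8.7, 0], [-0.5, 0.1, 0, 10.4, 0], [-0.5, 0.1, 0, 11.6, 0], [-0.5, 0.1, 0, 12.3, 0], [-0.5, 0.1, 0, 12.6, 0], [-0.5, 0.1, 0, 12.7, 0]])

```text
t: 15.85
eef_pos: [0.487, 0.3997, 0.0572]
tool_rot: [-3.141, 0.0, -2.905]
wrist_force: [-0.0, 0.7, -2.5]
width: 0.0354
grasp_force: 52.5
```

arm_command(series=[[-0.5, 0, 0, 0.08, 0], [-0.5, 0, 0, 0.16, 0], [-0.5, 0, 0, 0.24, 0], [-0.5, 0, 0, 0.32, 0], [-0.5, 0, 0, 0.4, 0], [-0.5, 0, 0, 0.48, 0], [-0.5, 0, 0, 0.56, 0], [-0.5, 0, 0, 0.64, 0], [-0.5, 0, 0, 0.7, 0], [-0.5, 0, 0, 0.7, 0]])

```text
t: 16.68
eef_pos: [0.4864, 0.4001, 0.0499]
tool_rot: [-3.141, -0.0, -2.904]
wrist_force: [0.0, 0.6, -3.0]
width: 0.0356
grasp_force: 52.5
```

Next I lower along the arc, moving the pads to +x, with a weaker grip so the breaker can pivot level.

arm_command(series=[[-0.5, -0.02, 0, 0.05, 0], [-0.5, -0.04, 0, 0.1, 0], [-0.5, -0.06, 0, 0.15, 0], [-0.5, -0.1, 0, 0.2, 0], [-0.5, -0.15, 0, 0.25, 0], [-0.5, -0.2, 0, 0.3, 0], [-0.5, -0.25, 0, 0.35, 0], [-0.5, -0.3, 0, 0.4, 0], [-0.5, -0.35, 0, 0.44, 0], [-0.5, -0.35, 0, 0.44, 0]], force=35)

```text
t: 17.52
eef_pos: [0.4895, 0.4009, 0.046]
tool_rot: [-3.142, -0.001, -2.904]
wrist_force: [-2.6, -2.2, 1.1]
width: 0.0355
grasp_force: 52.9
```

arm_command(series=[[-0.5, -0.06, 0, 0.05, 0], [-0.5, -0.12, 0, 0.1, 0], [-0.5, -0.18, 0, 0.15, 0], [-0.5, -0.24, 0, 0.2, 0], [-0.5, -0.3, 0, 0.25, 0], [-0.5, -0.36, 0, 0.3, 0], [-0.5, -0.42, 0, 0.36, 0], [-0.5, -0.48, 0, 0.42, 0], [-0.5, -0.53, 0, 0.48, 0], [-0.5, -0.55, 0, 0.5, 0]])

```text
t: 18.35
eef_pos: [0.4949, 0.4024, 0.0419]
tool_rot: [3.141, -0.001, -2.904]
wrist_force: [-3.3, -1.7, 7.5]
width: 0.0353
grasp_force: 53.8
```

arm_command(series=[[-0.5, -0.05, 0, 0.05, 0], [-0.5, -0.1, 0, 0.1, 0], [-0.5, -0.15, 0, 0.15, 0], [-0.5, -0.2, 0, 0.2, 0], [-0.5, -0.25, 0, 0.25, 0], [-0.5, -0.3, 0, 0.3, 0], [-0.5, -0.35, 0, 0.35, 0], [-0.5, -0.4, 0, 0.4, 0], [-0.5, -0.43, 0, 0.43, 0], [-0.5, -0.43, 0, 0.43, 0]])

```text
t: 19.18
eef_pos: [0.4994, 0.4034, 0.038]
tool_rot: [3.141, -0.0, -2.904]
wrist_force: [-2.2, -2.2, 7.5]
width: 0.0354
grasp_force: 54.3
```

arm_command(series=[[-0.5, -0.03, 0, 0.03, 0], [-0.5, -0.06, 0, 0.06, 0], [-0.5, -0.1, 0, 0.1, 0], [-0.5, -0.13, 0, 0.13, 0], [-0.5, -0.16, 0, 0.16, 0], [-0.5, -0.18, 0, 0.19, 0], [-0.5, -0.2, 0, 0.22, 0], [-0.5, -0.2, 0, 0.24, 0], [-0.5, -0.2, 0, 0.24, 0], [-0.5, -0.2, 0, 0.24, 0]])

```text
t: 20.02
eef_pos: [0.5016, 0.4039, 0.036]
tool_rot: [3.141, 0.0, -2.904]
wrist_force: [-3.2, -1.8, 7.6]
width: 0.0356
grasp_force: 54.6
```

arm_command(series=[[-0.5, -0.02, 0, 0.02, 0], [-0.5, -0.04, 0, 0.04, 0], [-0.5, -0.06, 0, 0.06, 0], [-0.5, -0.08, 0, 0.08, 0], [-0.5, -0.1, 0, 0.1, 0], [-0.5, -0.1, 0, 0.12, 0], [-0.5, -0.1, 0, 0.14, 0], [-0.5, -0.1, 0, 0.15, 0], [-0.5, -0.1, 0, 0.15, 0], [-0.5, -0.1, 0, 0.15, 0]])

```text
t: 20.85
eef_pos: [0.5016, 0.404, 0.0359]
tool_rot: [3.141, -0.001, -2.904]
wrist_force: [-7.3, -4.0, 15.5]
width: 0.035
grasp_force: 55.3
```

Run:
```python
from h import *
s=env.read_state();im=get_image("wrist");T=Ttool(s)@im["T_tool_cam"];Ti=np.linalg.inv(T)
print(s["eef_pos"],s["wrist_force"],s["moment"])
p=im["pixels"];print([(r,int(p[r,330].mean())) for r in range(150,420,3)])
g=s["eef_pos"]+[0,0,.019];yaw=.24;ex=np.array([np.cos(yaw),np.sin(yaw),0])
for th in (0,2,4,6,9,15):
    c,sn=np.cos(np.radians(th)),np.sin(np.radians(th));o=[]
    for x,z in [(-42,42),(-22.5,42),(-22.5,74),(22.5,74)]:
        x-=14;z-=49
        P=g+ex*(x*c-z*sn)/1e3+np.array([0,0,(x*sn+z*c)/1e3])
        q=im["mtx"]@(Ti@np.r_[P,1])[:3];o.append(int(q[1]/q[2]))
    print(th,o)
```

```text
[0.50155031 0.40396496 0.03589947] [-7.27504833 -4.00795635 15.48442208] [-1.11241633  1.8130436   0.04328654]
[(150, 161), (153, 111), (156, 99), (159, 100), (162, 99), (165, 97), (168, 87), (171, 71), (174, 72), (177, 64), (180, 99), (183, 144), (186, 158), (189, 158), (192, 159), (195, 161), (198, 159), (201, 158), (204, 159), (207, 161), (210, 160), (213, 163), (216, 157), (219, 152), (222, 94), (225, 93), (228, 96), (231, 94), (234, 96), (237, 94), (240, 69), (243, 72), (246, 72), (249, 72), (252, 77), (255, 74), (258, 74), (261, 74), (264, 73), (267, 74), (270, 81), (273, 93), (276, 92), (279, 93), (282, 95), (285, 62), (288, 34), (291, 26), (294, 34), (297, 37), (300, 28), (303, 26), (306, 35), (309, 31), (312, 38), (315, 32), (318, 45), (321, 38), (324, 42), (327, 44), (330, 30), (333, 27), (336, 23), (339, 27), (342, 22), (345, 31), (348, 27), (351, 32), (354, 115), (357, 207), (360, 205), (363, 204), (366, 205), (369, 205), (372, 206), (375, 203), (378, 205), (381, 206), (384, 205), (387, 205), (390, 203), (393, 206), (396, 207), (399, 207), (402, 179), (405, 112), (408, 108), (411, 123), (414, 237), (417, 235)]
0 [178, 235, 269, 410]
2 [178, 235, 264, 408]
4 [178, 234, 259, 406]
6 [178, 234, 255, 404]
9 [179, 235, 249, 401]
15 [182, 236, 239, 394]
```

It is level: the nose edges at rows 270 and 411 match 0°, and the force has jumped to 15 N, so it is seated. I'll relax the load and then open.

arm_command(series=[[-0.5, 0.05, 0, -0.06, 0], [-0.5, 0.08, 0, -0.1, 0], [-0.5, 0.08, 0, -0.1, 0], [0.08, 0.08, 0, -0.1, 0], [0.08, 0.08, 0, -0.1, 0], [0.08, 0.08, 0, -0.1, 0], [0.08, 0.08, 0, -0.1, 0], [0.08, 0.08, 0, -0.1, 0], [0.08, 0.08, 0, -0.1, 0], [0.08, 0.08, 0, -0.1, 0]])

```text
t: 21.73
eef_pos: [0.5016, 0.4038, 0.0333]
tool_rot: [-3.141, 0.0, -2.904]
wrist_force: [-1.0, 0.5, 0.7]
width: 0.0461
grasp_force: 0.0
```

arm_command(series=[[0.08, 0, 0, -0.3, 0], [0.08, 0, 0, -1, 0], [0.08, 0, 0, -2.5, 0], [0.08, 0, 0, -4.5, 0], [0.08, 0, 0, -7, 0], [0.08, 0, 0, -10, 0], [0.08, 0, 0, -12.5, 0], [0.08, 0, 0, -14, 0], [0.08, 0, 0, -14.5, 0], [0.08, 0, 0, -14.5, 0]])

```text
t: 22.57
eef_pos: [0.5026, 0.4045, 0.1809]
tool_rot: [3.14, 0.004, -2.904]
wrist_force: [-0.2, 0.5, -0.8]
width: 0.0459
grasp_force: 0.0
```

Run:
```python
from h import *
import pickle
s=env.read_state();im=get_image("wrist");T=Ttool(s)@im["T_tool_cam"];Ti=np.linalg.inv(T);sc=get_image("scene")
print(s["eef_pos"],s["wrist_force"],s["width"])
# predicted upright nose-top corners (label inset 4mm) vs white label contour; contactor black blob shift
yaw=.24;ex=np.array([np.cos(yaw),np.sin(yaw),0]);ey=np.array([-np.sin(yaw),np.cos(yaw),0])
C=np.array([.5016,.404,0])-.014*ex
for x,y in [(-18.5,-14),(-18.5,14),(18.5,14),(18.5,-14)]:
    q=im["mtx"]@(Ti@np.r_[C+(x*ex+y*ey)/1e3+[0,0,.079],1])[:3];print((q[:2]/q[2]).round())
p=im["pixels"]
for lo,n in ((185,"white"),):
    m=((p.min(2)>lo)).astype(np.uint8)
    for c in cv2.findContours(m,0,1)[0]:
        if cv2.contourArea(c)>300: print(n,cv2.boundingRect(c),cv2.contourArea(c))
d=pickle.load(open("d0.pkl","rb"))["scene"]["pixels"]
def blob(q):
    m=(q[265:310,420:452].max(2)<60);y,x=np.nonzero(m);return m.sum(),x.mean()+420,y.mean()+265
print("contactor",blob(d),blob(sc["pixels"]))
r=(slice(240,300),slice(300,345));print("live diff",np.abs(d[r].astype(int)-sc["pixels"][r]).max(2).__gt__(60).sum())
```

```text
[0.50256303 0.40453113 0.18093028] [-0.23689749  0.45523134 -0.75836294] 0.0459274326689833
[306. 187.]
[351. 187.]
[351. 245.]
[307. 245.]
white (355, 396, 51, 34) 1231.5
white (588, 304, 52, 115) 2993.5
white (354, 232, 30, 31) 636.0
white (0, 228, 16, 85) 590.5
white (305, 189, 48, 59) 1409.5
white (133, 92, 269, 196) 12202.0
contactor (np.int64(0), np.float64(nan), np.float64(nan)) (np.int64(39), np.float64(435.8205128205128), np.float64(296.5128205128205))
live diff 0<stdin>:17: RuntimeWarning: Mean of empty slice.
  ret = ret.dtype.type(ret / rcount)
```

The label blob at (305–353, 189–248) matches the upright prediction in the bay, and the live breakers show no change. Handing in.

```bash
python3 -c "
from station import env
print(env.job_done())"
```

```text
the job is handed in; nothing more can be done
None
```

I tipped the tripped breaker off its catch, took it off the rail, set it down upright in the tray's empty bay, let go and handed the job in at about 22.7 s. The peak reading between moves was 15.5 N at the wrist, a scene check found the live breakers unmoved, and the contactor check was inconclusive, though the gripper was never over it.

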